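Set a cover board for a 30 mm trim in the guillotine

ROBOT

A 7-joint arm with a two-finger parallel gripper is mounted at the origin on the work surface. World frame = base frame: x ahead of the robot, y to its left, z up, the work surface at z = 0. Lengths are in mm, angles in rad, forces in N, time in s.
With the tool pointing down it reaches from about 425 to 825 mm from the base axis. Payload 3.6 kg.
Tool frame: the origin (TCP) lies at the very end of the fingers, on their centre line; the grasp point (between the pads) lies 19 mm behind it; z points along the fingers, y is the line along which they close (so a half turn about z gives the same grasp; the last joint's range is limited). The gripper opens to 93 mm and grips with 3 to 60 N. Pads are 15 mm wide; open, the fingers measure 128 mm over their backs; the gripper's body (75 mm by 188 mm) begins 65 mm behind the grasp point.
Start: joints at [-1.212, 0.615, -0.013, 1.423, 0.008, 1.103, -0.04], TCP at [244.56, 602.206, 218.64] pointing down, gripper open.
Joint ranges: [-3.12, 3.12], [-0.3, 2.06], [-1.34, 1.32], [0.26, 2.42], [-1.36, 4.5], [0.01, 1.98], [-2.84, 2.84]. Speed limits (rad/s): [2.79, 2.79, 3.14, 3.14, 3.14, 3.14, 3.14].

INTERFACE

Orientations are given as a unit quaternion [w, x, y, z].
In Python, from station import robot, imaging, close_job gives the robot as it stands. The module is installed in compiled form; this text tells all that it offers.
- The arm moves only by the tool arm_command, never from a script. Its argument "targets" is text: rows parted by semicolons, each of 7 numbers parted by spaces: the turn, a rotation vector about the tool's x, y, z in rad, then the shift along the tool's x, y, z in m, then the closure, from 0 (fully open) to 1 (shut). In form: ax ay az dx dy dz fingers; .... A call has exactly 10 rows; each row shifts and turns the commanded pose from where the row before left it, along the tool's axes as they then stand; what a row does not reach is not made up. A row lasts 1/8 s, in which the tool goes at most 62.5 mm and 10.7 degrees, less where a joint would pass 70% of its speed; a pose out of reach is approached as far as the arm can. A call with a gripper value outside its range is refused whole. The fingers move at their own pace and stop on an object; the grip force is fixed at half the most. Time passes only in rows, so rows that do not move let the fingers close, or fill a call up. It gives the time, the measured TCP pose, the force, the opening and the grip force at its end, in the units of the state.
- robot.get_obs(): the state, without advancing time (a new reading comes with each control period).
- imaging.read_camera(name): name is "side" or "top"; returns (picture, depth): 420x560x3 uint8, red, green, blue; 420x560 float32, mm along the optical axis (not along the pixel's ray), 0 where there is no reading.
- imaging.calibration(name): a dict with "fx", "fy", "cx", "cy" (pixels), "R" (3x3) and "t" (3): a world point X has camera coordinates R X + t. Camera axes: x right, y down, z forward; pixel columns grow to the right and rows downward; lengths in mm; the calibration is good to about 2 mm. A picture is of the moment at which its call begins. calibration takes no time and is no camera call.
- close_job(): hands the job in; it is judged then, once.
The state is a dict: "time_s": time; "joint_positions": joint angles; "joint_vel": joint speeds; "tau": joint torques, N m; "position": TCP position; "ee_rot": TCP orientation; "contact_force": force on the tool from outside, world axes, zero at the start; "torque": the same for the moment, N m; "finger_gap": opening from 0.0 (shut) to 1.0 (fully open); "gripper_force": force on a finger pad.
Only numpy, scipy, OpenCV 4.12 (cv2) and the standard library are available. Lean on these libraries where they do the work, as an engineer would, in place of code of your own. Each camera call takes 0.05 s, during which the arm holds its last target. There are 200 camera calls.

TASK

Set the grey cover board in the guillotine trimmer ready for trimming off 30 mm: pushing with the fingertips only, slide it flat over the bed until its long side lies flush against the raised fence and the strip beyond the red line sticks out past the steel cutting edge, the line right above the edge. Never lift or pick up the board, let go of it when it lies right, and leave the raised blade arm, the eraser, stapler, glue stick and mug alone.

Things in the scene. Friction and masses are not known exactly. Their poses are not given: they have to be found in the camera images.
- trimmer: Guillotine trimmer, fixed. Blue bed with white grid, 360 mm along its x, 340 mm along its y, flat top 35 mm above the desk. Origin: middle of its footprint at desk height. x: away from the robot to the fence; y: left, away from the cutting edge; z up. A steel hinge bracket stands at the far right corner (x 145 to 205, y -170 to -208 mm, 82 mm high). Place varies by some 10 cm, yaw by 0.2 rad.
- trimmer_edge (a point): Middle of the cutting edge, level with the bed's top (trimmer frame 0, -170, 35 mm); axes as the trimmer's. The cutting edge is the bed's whole straight right (-y) side, marked by a 12 mm steel strip flush with the bed; beyond it is only the desk, 35 mm lower.
- trimmer_fence (a point): Middle of the fence's face, level with the bed's top (trimmer frame 140, 0, 35 mm); axes as the trimmer's. The fence is an aluminium bar with a scale across the bed's far end, square to the cutting edge, 18 mm thick, 10 mm above the bed; its face looks towards the robot.
- blade_mid (a point): Point on the steel blade arm, 120 mm up from its hinge, which is at trimmer frame (182, -185, 62 mm). The arm, 445 mm long with a black grip at its end, stands raised nearly upright, leaning a little towards the robot, and stays put by friction. Not to be moved.
- board: Stiff grey board lying loose and flat on the bed, 148 mm along its x, 210 mm along its y, 4 mm thick, about 80 g (varies by a third), friction about 0.6. Origin: centre of its underside; x, y roughly as the trimmer's (within 0.2 rad). Its +x long side belongs against the fence, its -y end goes out past the cutting edge. At the start it is clear of the fence and does not stick out.
- board_line (a point): Middle of the red trim line (2 mm wide) ruled across the top of the board parallel to its -y end and 30 mm from it (board frame 0, -75, 4 mm).
- board_fence_side (a point): Middle of the board's +x long side, at its underside (board frame 74, 0, 0 mm).
- eraser: Bystander: white and blue eraser, 22 x 54 x 13 mm, lying on the bed near its near left corner. Origin at its underside.
- stapler: Bystander: red and black stapler, 155 x 40 x 64 mm, lying on the desk beside the trimmer, long along its x. Origin at its underside.
- glue_stick: Bystander: white glue stick with an orange cap, 29 mm diameter, 98 mm tall, standing on the desk beside the trimmer. Origin at its underside.
- mug: Bystander: white mug, 80 mm diameter, 90 mm tall, handle at its +y, standing on the desk beside the trimmer. Origin at its underside.

How it is judged:
By the outcome, as a careful person would: the job done as asked, in the order asked, and still so for the second after the job is handed in, with the robot touching nothing.
It also fails if it takes over 67 s, if anything falls off the work surface, if the arm or the gripper's body presses on something with over 40 N, if the wrist force passes 120 N, or if a joint passes its speed limit or range.

## Working session

There is one attempt and no reset: what is moved stays moved. The work goes in short steps, Python scripts to look and compute and a tool call to move; the robot and the scene stay as the last step left them, time stands still between calls to the robot, and variables do not carry over. Pictures are saved under pics/ and viewed, at most 13 in all, crops included, and the job is handed in when it is done.

Besides the shell and the picture viewer there is one more tool, called after "Request:" by a JSON object that holds its "api" and its "payload", one argument or row to a line. arm_command: Moves the arm, as the interface text tells. Its arguments: {"type":"object","properties":{"targets":{"type":"string"}},"required":["targets"]}

```bash
mkdir -p pics; cat > h.py <<'E'
from station import robot, imaging, close_job
import numpy as np, cv2
from scipy.spatial.transform import Rotation as Rn
def cap(n,tag):
    p,d=imaging.read_camera(n); np.savez(f'{tag}.npz',p=p,d=d)
    cv2.imwrite(f'pics/{tag}.png',p[...,::-1]); return p,d
def onplane(n,uv,z):
    c=imaging.calibration(n);R=np.array(c['R']);t=np.array(c['t'])
    uv=np.atleast_2d(uv).astype(float)
    r=np.c_[(uv[:,0]-c['cx'])/c['fx'],(uv[:,1]-c['cy'])/c['fy'],np.ones(len(uv))]@R
    o=-R.T@t
    return o+r*((z-o[2])/r[:,2])[:,None]
def cloud(n,d):
    c=imaging.calibration(n);R=np.array(c['R']);t=np.array(c['t'])
    v,u=np.mgrid[:d.shape[0],:d.shape[1]]
    P=np.stack([(u-c['cx'])/c['fx']*d,(v-c['cy'])/c['fy']*d,d],-1)
    return (P-t)@R
E
python3 - <<'E'
from h import *
cap('top','top0');cap('side','side0')
o=robot.get_obs();print(o)
for n in('top','side'):
    c=imaging.calibration(n);print(n,-np.array(c['R']).T@np.array(c['t']),c['fx'])
E
```

```text
{'time_s': 0.1, 'joint_positions': array([-1.21151549,  0.61580435, -0.01262805,  1.42472012,  0.0080703 ,
        1.10337166, -0.04037125]), 'joint_vel': array([-0.00029605, -0.00224676,  0.00207005, -0.00297302, -0.00089514,
        0.00232125,  0.00013071]), 'tau': array([ 1.01684393e-03, -4.60042906e+01,  2.10057339e-01, -1.66243476e+01,
       -6.11992786e-02,  1.70172402e-02,  9.36172364e-05]), 'position': array([244.29659367, 601.59250099, 217.61487817]), 'ee_rot': array([-2.19299738e-04,  1.91652167e-01,  9.81462264e-01, -1.10570719e-03]), 'contact_force': array([ 0.31659037, -0.42577762, -0.06581807]), 'torque': array([-0.01239216, -0.00325624, -0.01628861]), 'gripper_force': 0.0, 'finger_gap': 0.9976182496578618}
top [ 295.67920582   35.75505326 1258.88913724] 533.7966491289029
side [  98.73557718 -520.60093026  841.62053539] 390.80185276069324
```

View pics/top0.png

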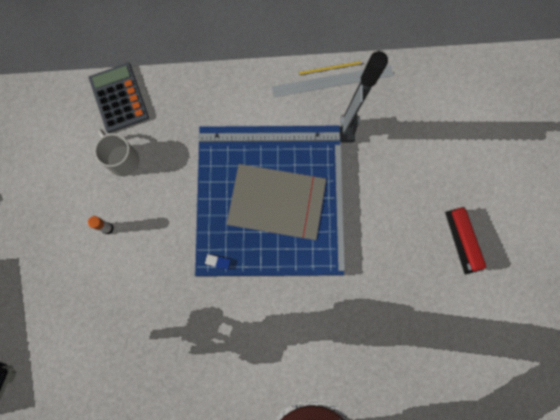

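View pics/side0.png

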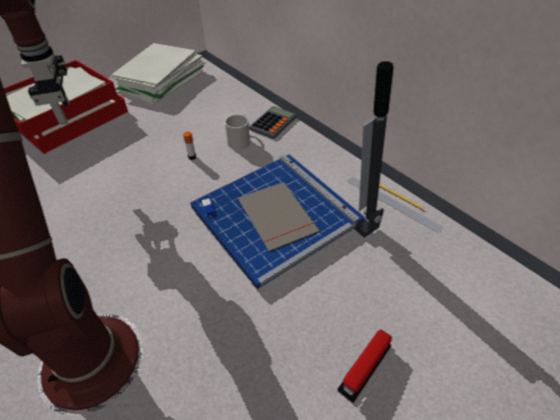

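Top view: the trimmer corners are about (200,126), (196,276) and (344,272), with the fence at row ~137. The board corners are about (239,165), (326,178), (317,239) and (228,224), with the red line near column 308. The eraser is at (215,262). Side view: the blade is upright at the far right. Next I measure.

```bash
cat >> h.py <<'E'
def fitline(pts):
    vx,vy,x,y=cv2.fitLine(np.float32(pts),cv2.DIST_HUBER,0,.01,.01).ravel(); return np.array([x,y]),np.array([vx,vy])
def boardmask(p):
    a=p.astype(int); m=np.zeros(a.shape[:2],np.uint8)
    m[(a[...,2]-a[...,0]<15)]=255
    roi=np.zeros_like(m); roi[143:272,200:352]=1
    return m*roi
E
python3 - <<'E'
from h import *
z=np.load('top0.npz');p=z['p'];d=z['d']
c=p[110:290,180:400];cv2.imwrite('pics/c0.png',cv2.resize(c,None,fx=3.6,fy=3.3,interpolation=cv2.INTER_CUBIC)[...,::-1])
for r in (190,210,230): print(r,[tuple(map(int,p[r,u])) for u in range(296,360,2)])
for u in (230,270,310): print(u,[tuple(map(int,p[v,u])) for v in range(122,150)])
C=cloud('top',d)
for uv in [(270,200),(215,190),(215,262),(270,137),(340,200),(400,220),(113,150),(96,222)]: print(uv,C[uv[1],uv[0]].round(1))
E
```

```text
190 [(112, 109, 98), (108, 106, 95), (110, 108, 97), (111, 108, 97), (110, 107, 96), (109, 108, 96), (112, 109, 99), (116, 85, 77), (115, 97, 88), (110, 109, 98), (111, 107, 98), (109, 107, 96), (110, 107, 97), (108, 105, 95), (72, 74, 82), (35, 50, 81), (60, 81, 112), (42, 66, 105), (35, 59, 101), (41, 62, 104), (98, 107, 122), (127, 131, 134), (122, 127, 128), (103, 103, 102), (99, 98, 96), (94, 93, 91), (96, 95, 94), (98, 96, 94), (97, 96, 95), (98, 96, 96), (94, 95, 92), (98, 97, 93)]
210 [(112, 110, 98), (110, 106, 97), (110, 108, 97), (110, 107, 97), (109, 108, 97), (113, 96, 87), (119, 91, 82), (109, 105, 94), (110, 107, 97), (110, 107, 98), (110, 106, 97), (111, 109, 99), (87, 89, 88), (33, 46, 72), (33, 56, 98), (35, 58, 100), (51, 75, 112), (50, 71, 110), (37, 59, 102), (33, 57, 99), (68, 84, 111), (127, 131, 135), (127, 132, 133), (116, 118, 118), (94, 94, 92), (97, 97, 95), (98, 96, 95), (97, 95, 92), (96, 96, 94), (95, 94, 92), (97, 97, 94), (97, 96, 94)]
230 [(111, 107, 98), (112, 110, 99), (112, 108, 98), (114, 104, 94), (122, 81, 74), (113, 106, 95), (113, 110, 100), 
[... 1273 characters left out ...]
, 150, 147), (153, 151, 148), (142, 142, 141), (111, 115, 127), (64, 77, 108), (38, 62, 102), (36, 58, 101), (38, 61, 104), (36, 60, 101), (49, 70, 106), (80, 93, 115), (112, 120, 129), (128, 133, 135), (128, 132, 134), (121, 125, 126), (114, 118, 120), (112, 115, 118), (104, 108, 109), (84, 90, 99), (58, 71, 94), (41, 62, 99), (36, 61, 103), (37, 60, 102), (50, 72, 108), (57, 79, 113), (68, 88, 118), (79, 98, 125), (79, 100, 126)]
(270, 200) [564.7  56.4  34. ]
(215, 190) [597.2 184.   36.4]
(215, 262) [427.1 189.7  46.3]
(270, 137) [716.4  46.5  43.9]
(340, 200) [ 553.1 -107.5   34.7]
(400, 220) [ 5.015e+02 -2.502e+02  5.000e-01]
(113, 150) [723.2 433.5   5.5]
(96, 222) [528.  442.   96.8]
```

View pics/c0.png

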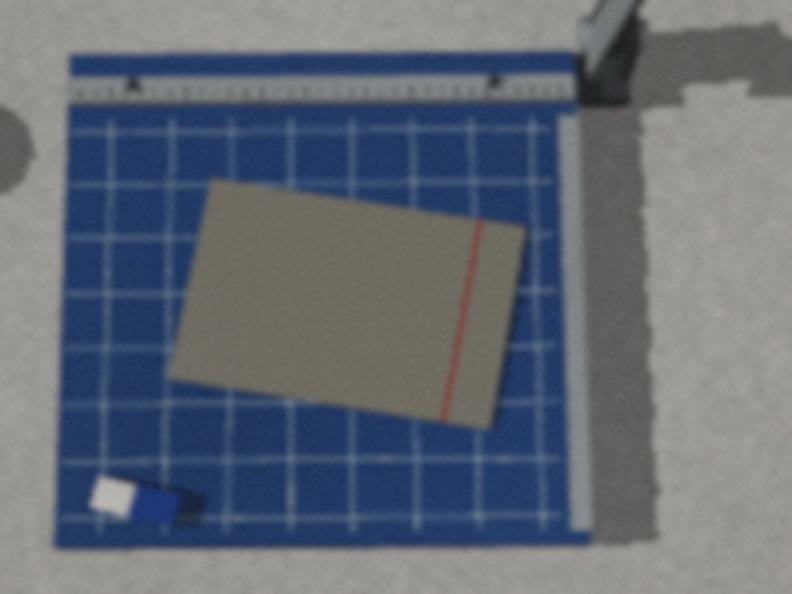

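The enlarged view shows the fence foot at row ~141, the steel strip's outer edge near columns 341–344, and the board turned ~0.15 rad. I'll fit these edges at sub-pixel level.

```bash
cat >> h.py <<'E'
def cross(sig,th):  # first sub-pixel crossings of th
    s=sig-th; i=np.where(s[:-1]*s[1:]<0)[0]; return i+s[i]/(s[i]-s[i+1])
def line_w(n,pts,z):
    return fitline(onplane(n,pts,z)[:,:2])
def inter(a,b):
    (p,u),(q,v)=a,b; s=np.linalg.solve(np.c_[u,-v],q-p); return p+s[0]*u
def trimmer(p):
    a=cv2.GaussianBlur(p,(3,3),0).astype(float); b=a[...,2]-a[...,0]
    fence=[(u,136+k[0]) for u in range(215,325,3) for k in [cross(b[136:146,u],32)] if len(k)]
    edge=[(338+k[0],v) for v in range(160,262,3) for k in [cross(a[v,338:354,0],112)] if len(k)]
    if len(edge)>3:
        # first crossing may be blue->steel (rising); keep falling one
        edge=[]
        for v in range(160,262,3):
            s=a[v,334:354,0]; k=cross(s,112); k=[x for x in k if s[int(x)]>112]
            if k: edge.append((334+k[-1] if len(k)==1 else 334+k[0],v))
    inner=[(330+k[0],v) for v in range(160,262,3) for k in [cross(b[v,330:346],30)] if len(k)]
    return fence,edge,inner
def frame(p):
    f,e,i=trimmer(p); F,E,I=(line_w('top',q,35) for q in(f,e,i))
    ax=E[1]*np.sign(E[1][0]); ay=F[1]*np.sign(F[1][1])
    yaw_e=np.arctan2(ax[1],ax[0]); yaw_f=np.arctan2(-ay[0],ay[1])
    return F,E,I,yaw_e,yaw_f
E
python3 - <<'E'
from h import *
z=np.load('top0.npz');p=z['p']
F,E,I,ye,yf=frame(p);yaw=(ye+yf)/2
R=np.array([[np.cos(yaw),-np.sin(yaw)],[np.sin(yaw),np.cos(yaw)]])
print('yaw',ye,yf,np.arctan(I[1][1]/I[1][0]))
c=inter(F,E);o=c-R@[140,-170];print('corner',c,'origin',o)
print('inner y (expect -158)',(R.T@(I[0]-o))[1],(R.T@(E[0]-o))[1])
m=boardmask(p);m=cv2.morphologyEx(m,cv2.MORPH_OPEN,np.ones((5,5)))
k,l,st,_=cv2.connectedComponentsWithStats(m)
i=l[200,270];cn=max(cv2.findContours((l==i).astype(np.uint8),0,1)[0],key=cv2.contourArea)[:,0]
w=(onplane('top',cn,39)[:,:2]-o)@R
r=cv2.minAreaRect(np.float32(w));print(st[i],r);print(cv2.boxPoints(r).round(1))
a=p.astype(int);rd=np.argwhere((a[...,0]-a[...,1]>14)&(l==i))[:,::-1]
w=(onplane('top',rd,39)[:,:2]-o)@R;q,u=fitline(w);print('line',q,np.arctan2(-u[1]*0-u[0]*0+u[1],u[0]),len(rd))
np.savez('tr.npz',o=o,yaw=yaw)
E
```

```text
yaw -0.056659646 -0.06329365 -0.061748672
corner [ 698.6878  -119.98694] origin [569.12944818  58.0990932 ]
inner y (expect -158) -157.5561294491202 -170.58716540909
[ 228  165   98   74 5554] ((-7.769001007080078, -17.644485473632812), (210.38845825195312, 148.50218200683594), 79.66991424560547)
[[ -99.7 -107.8]
 [  46.4 -134.4]
 [  84.1   72.5]
 [ -62.    99.2]]
line [-22.299147 -90.31299 ] -0.18408218 186
```

The fits agree with the known sizes: board 210.4×148.5, strip inner edge at −157.6. In the trimmer frame the board is at (−8, −18) with yaw −0.18. Plan:
1. Push +x to the fence with the two open fingertips.
2. Push −y.

The planner below only prints the rows.

```bash
cat >> h.py <<'E'
def T():
    z=np.load('tr.npz');o=z['o'];y=float(z['yaw']);return o,y,np.array([[np.cos(y),-np.sin(y)],[np.sin(y),np.cos(y)]])
def pose():
    o,y,R=T();s=robot.get_obs();M=Rn.from_quat(np.roll(s['ee_rot'],-1))
    return s,np.r_[(s['position'][:2]-o)@R,s['position'][2]],M
def plan(tx,ty,z,ang,n):
    """delta rows to trimmer-frame TCP (tx,ty,z), tool-y at ang (trimmer frame), straight down"""
    o,y,R=T();s,_,M=pose();g=np.r_[o+R@[tx,ty],z];a=y+ang
    ey=np.array([np.cos(a),np.sin(a),0]);ez=np.array([0,0,-1.]);G=Rn.from_matrix(np.c_[np.cross(ey,ez),ey,ez])
    w=(M.inv()*G).as_rotvec();w=w/n;dp=(g-s['position'])/n;C=M
    print('t',round(s['time_s'],2),'rows',n)
    for i in range(n):
        d=C.inv().apply(dp)/1000;print(*w.round(3),*d.round(4));C=C*Rn.from_rotvec(w)
def where():
    s,p,M=pose();yv=M.as_matrix();_,y,_=T()
    print('t',round(s['time_s'],2),'tr',p.round(1),'tooly ang',round(np.arctan2(yv[1,1],yv[0,1])-y,4),'tilt',yv[:2,2].round(4),'F',s['contact_force'].round(1),'gap',round(s['finger_gap'],3))
E
python3 -c "
from h import *
where();plan(-122,-18,130,np.pi/2,20)"
```

```text
t 0.1 tr [-356.8  523.   217.6] tooly ang 1.2451 tilt [-0.0009 -0.0021] F [ 0.3 -0.4 -0.1] gap 0.998
t 0.1 rows 20
-0.0 -0.0 -0.016 -0.0198 -0.0219 0.0044
-0.0 -0.0 -0.016 -0.0194 -0.0222 0.0044
-0.0 -0.0 -0.016 -0.0191 -0.0225 0.0044
-0.0 -0.0 -0.016 -0.0187 -0.0228 0.0044
-0.0 -0.0 -0.016 -0.0183 -0.0231 0.0044
-0.0 -0.0 -0.016 -0.0179 -0.0234 0.0044
-0.0 -0.0 -0.016 -0.0176 -0.0237 0.0044
-0.0 -0.0 -0.016 -0.0172 -0.024 0.0044
-0.0 -0.0 -0.016 -0.0168 -0.0243 0.0044
-0.0 -0.0 -0.016 -0.0164 -0.0245 0.0044
-0.0 -0.0 -0.016 -0.016 -0.0248 0.0044
-0.0 -0.0 -0.016 -0.0156 -0.025 0.0044
-0.0 -0.0 -0.016 -0.0152 -0.0253 0.0044
-0.0 -0.0 -0.016 -0.0147 -0.0255 0.0044
-0.0 -0.0 -0.016 -0.0143 -0.0258 0.0044
-0.0 -0.0 -0.016 -0.0139 -0.026 0.0044
-0.0 -0.0 -0.016 -0.0135 -0.0262 0.0044
-0.0 -0.0 -0.016 -0.013 -0.0264 0.0044
-0.0 -0.0 -0.016 -0.0126 -0.0267 0.0044
-0.0 -0.0 -0.016 -0.0122 -0.0269 0.0044
```

Request:
{"api": "arm_command", "payload": {
  "targets": "0 0 -0.016 -0.02 -0.022 0.004 0; 0 0 -0.016 -0.019 -0.022 0.004 0; 0 0 -0.016 -0.019 -0.0225 0.004 0; 0 0 -0.016 -0.0187 -0.023 0.004 0; 0 0 -0.016 -0.018 -0.023 0.004 0; 0 0 -0.016 -0.018 -0.0235 0.004 0; 0 0 -0.016 -0.0175 -0.0235 0.004 0; 0 0 -0.016 -0.017 -0.024 0.004 0; 0 0 -0.016 -0.017 -0.0245 0.004 0; 0 0 -0.016 -0.0165 -0.0245 0.004 0"
}}

```text
time_s: 1.35
position: [344.9, 323.8, 178.3]
ee_rot: [-0.0, 0.112, 0.994, -0.0]
contact_force: [1.4, 0.3, -0.5]
finger_gap: 1.001
gripper_force: 0.0
```

Request:
{"api": "arm_command", "payload": {
  "targets": "0 0 -0.016 -0.016 -0.025 0.005 0; 0 0 -0.016 -0.0155 -0.025 0.005 0; 0 0 -0.016 -0.015 -0.0255 0.005 0; 0 0 -0.016 -0.0147 -0.0255 0.005 0; 0 0 -0.016 -0.0143 -0.026 0.005 0; 0 0 -0.016 -0.014 -0.026 0.005 0; 0 0 -0.016 -0.0135 -0.026 0.005 0; 0 0 -0.016 -0.013 -0.0265 0.005 0; 0 0 -0.016 -0.0125 -0.0265 0.005 0; 0 0 -0.016 -0.012 -0.027 0.005 0"
}}

```text
time_s: 2.6
position: [444.2, 46.3, 128.3]
ee_rot: [-0.0, 0.033, 0.999, -0.0]
contact_force: [0.4, 0.5, -0.6]
finger_gap: 1.0
gripper_force: 0.0
```

```bash
python3 -c "
from h import *
where();plan(-122,-18,45,np.pi/2,8)"
```

```text
t 2.6 tr [-124.   -19.2  128.3] tooly ang 1.5656 tilt [-0.0005 -0.    ] F [ 0.4  0.5 -0.6] gap 1.0
t 2.6 rows 8
-0.0 -0.0 -0.001 -0.0003 0.0002 0.0104
-0.0 -0.0 -0.001 -0.0003 0.0002 0.0104
-0.0 -0.0 -0.001 -0.0003 0.0002 0.0104
-0.0 -0.0 -0.001 -0.0003 0.0002 0.0104
-0.0 -0.0 -0.001 -0.0003 0.0002 0.0104
-0.0 -0.0 -0.001 -0.0003 0.0002 0.0104
-0.0 -0.0 -0.001 -0.0003 0.0002 0.0104
-0.0 -0.0 -0.001 -0.0003 0.0002 0.0104
```

Very accurate tracking. Descend to ~40, settle, then feel for the bed gently.

Request:
{"api": "arm_command", "payload": {
  "targets": "0 0 -0.005 -0.002 0.001 0.015 0; 0 0 0 0 0 0.015 0; 0 0 0 0 0 0.015 0; 0 0 0 0 0 0.015 0; 0 0 0 0 0 0.015 0; 0 0 0 0 0 0.008 0; 0 0 0 0 0 0.004 0; 0 0 0 0 0 0.002 0; 0 0 0 0 0 0 0; 0 0 0 0 0 0 0"
}}

```text
time_s: 3.85
position: [446.4, 48.1, 40.0]
ee_rot: [0.0, 0.03, 1.0, 0.0]
contact_force: [-0.0, -0.4, 0.2]
finger_gap: 0.998
gripper_force: 0.0
```

Request:
{"api": "arm_command", "payload": {
  "targets": "0 0 0 0 0 0.0005 0; 0 0 0 0 0 0.0005 0; 0 0 0 0 0 0.0005 0; 0 0 0 0 0 0.0005 0; 0 0 0 0 0 0 0; 0 0 0 0 0 0 0; 0 0 0 0 0 0 0; 0 0 0 0 0 0 0; 0 0 0 0 0 0 0; 0 0 0 0 0 0 0"
}}

```text
time_s: 5.1
position: [446.1, 48.1, 37.7]
ee_rot: [-0.0, 0.03, 1.0, -0.0]
contact_force: [-0.3, -0.5, -0.6]
finger_gap: 0.994
gripper_force: 0.0
```

```bash
python3 - <<'E'
from h import *
where()
a,_=cap('top','t1');b,_=cap('side','s1')
A=cv2.resize(a[110:290,180:400],(792,594),interpolation=cv2.INTER_CUBIC);cv2.imwrite('pics/t1c.png',A[...,::-1])
E
```

```text
t 5.1 tr [-122.2  -17.4   37.7] tooly ang 1.57 tilt [-0.     -0.0001] F [-0.3 -0.5 -0.6] gap 0.994
```

View pics/s1.png

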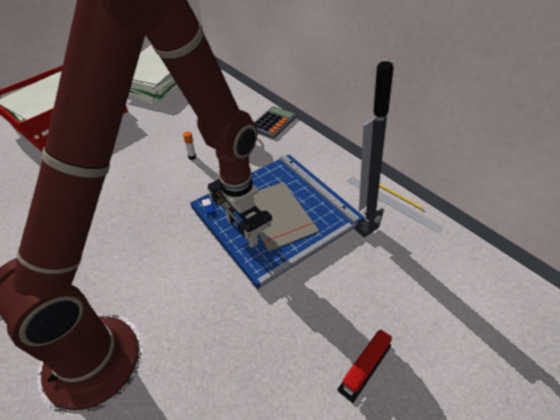

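The gripper is behind the board and clear of the eraser. Lower 1 mm and push to the fence.

Request:
{"api": "arm_command", "payload": {
  "targets": "0 0 0 0 0 0.0006 0; 0 0 0 0 0 0.0006 0; 0 0 0 -0.004 0 0 0; 0 0 0 -0.005 0 0 0; 0 0 0 -0.005 0 0 0; 0 0 0 -0.005 0 0 0; 0 0 0 -0.005 0 0 0; 0 0 0 -0.005 0 0 0; 0 0 0 -0.005 0 0 0; 0 0 0 -0.005 0 0 0"
}}

```text
time_s: 6.45
position: [485.3, 45.7, 36.4]
ee_rot: [-0.0, 0.03, 1.0, -0.0]
contact_force: [-1.3, 0.6, 0.0]
finger_gap: 1.001
gripper_force: 0.2
```

Request:
{"api": "arm_command", "payload": {
  "targets": "0 0 0 -0.006 0 0 0; 0 0 0 -0.006 0 0 0; 0 0 0 -0.006 0 0 0; 0 0 0 -0.006 0 0 0; 0 0 0 -0.006 0 0 0; 0 0 0 -0.006 0 0 0; 0 0 0 -0.005 0 0 0; 0 0 0 -0.005 0 0 0; 0 0 0 -0.004 0 0 0; 0 0 0 0 0 0 0"
}}

```text
time_s: 7.7
position: [535.6, 42.7, 36.5]
ee_rot: [0.0, 0.03, 1.0, 0.0]
contact_force: [0.3, -0.4, 0.6]
finger_gap: 1.003
gripper_force: 0.0
```

```bash
python3 - <<'E'
from h import *
where()
a,_=cap('top','t2')
A=cv2.resize(a[110:290,180:400],(792,594),interpolation=cv2.INTER_CUBIC);cv2.imwrite('pics/t2c.png',A[...,::-1])
E
```

```text
t 7.7 tr [-32.6 -17.4  36.5] tooly ang 1.5699 tilt [0.0009 0.0001] F [ 0.3 -0.4  0.6] gap 1.003
```

View pics/t2c.png

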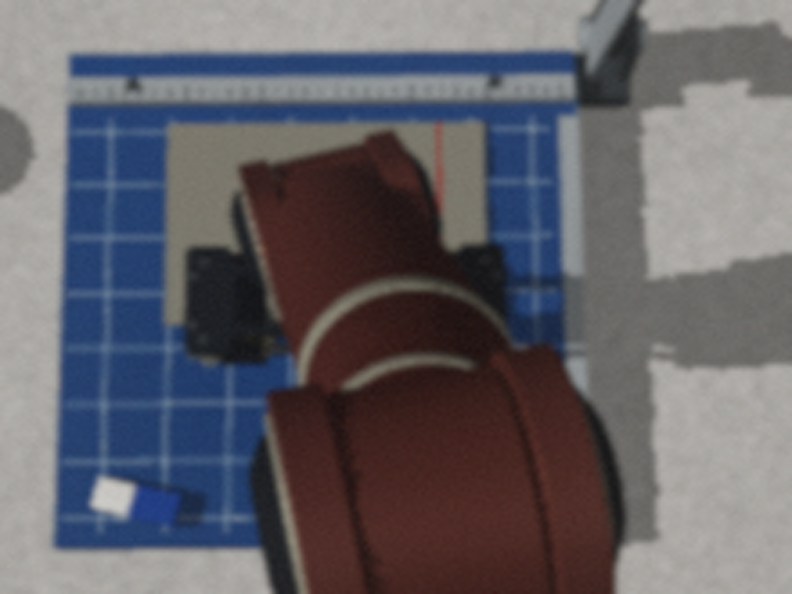

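The board is now square: its far edge is at crop row ~122 against the fence at ~104, a gap of roughly 12–15 mm. Push 9 mm more, then back off and set up the −y push.

Request:
{"api": "arm_command", "payload": {
  "targets": "0 0 0 -0.003 0 0 0; 0 0 0 -0.003 0 0 0; 0 0 0 -0.003 0 0 0; 0 0 0 0 0 0 0; 0 0 0 0.008 0 0 0; 0 0 0 0.015 0 0 0; 0 0 0 0 0 -0.025 0; 0 0 0 0 0 -0.03 0; 0 0 0 0 0 -0.03 0; 0 0 0 0 0 0 0"
}}

```text
time_s: 9.0
position: [522.1, 43.8, 123.5]
ee_rot: [0.002, 0.03, 1.0, 0.0]
contact_force: [0.2, -0.5, -0.3]
finger_gap: 0.999
gripper_force: 0.0
```

```bash
cat >> h.py <<'E'
def probe(p,tag=None):
    """board far edge, +y end, line in trimmer frame where visible"""
    o,y,R=T();a=cv2.GaussianBlur(p,(3,3),0).astype(float);b=a[...,2]-a[...,0]
    far=[(u,141.5+k[-1]) for u in range(225,312,3) for k in [cross(b[141:156,u],22)] if len(k)]
    f=(onplane('top',np.array(far)-[0,.5],39)[:,:2]-o)@R if far else None
    if far: print('far edge n',len(far),'x med',np.median(f[:,0]).round(2),'slope',np.polyfit(f[:,1],f[:,0],1)[0].round(4))
    d=p.astype(int);m=(d[...,0]-d[...,1]>12)&(d[...,0]>85);m[:, :285]=0;m[:,360:]=0;m[:140]=0;m[:, :]&=True
    pts=[]
    for v in range(145,215):
        w=np.clip((p[v,285:356,0].astype(float)-p[v,285:356,1])-8,0,None)
        if 8<w.sum()<80 and (w>0).sum()<9: pts.append((285+(w*np.arange(len(w))).sum()/w.sum(),v))
    if len(pts)>5:
        l=(onplane('top',pts,39)[:,:2]-o)@R;c=np.polyfit(l[:,0],l[:,1],1)
        print('line n',len(pts),'y med',np.median(l[:,1]).round(2),'slope',c[0].round(4),'x',l[:,0].min().round(),l[:,0].max().round())
E
python3 - <<'E'
from h import *
where();p,_=cap('top','t3');probe(p);plan(66,115,125,0,20)
E
```

```text
t 9.0 tr [-46.1 -17.1 123.5] tooly ang 1.57 tilt [0.0048 0.0005] F [ 0.2 -0.5 -0.3] gap 0.999
far edge n 24 x med 133.56 slope -0.0056
t 9.05 rows 20
0.0 0.0 0.079 -0.0057 0.0066 -0.0001
0.0 0.0 0.079 -0.0051 0.007 -0.0001
0.0 0.0 0.079 -0.0046 0.0074 -0.0001
0.0 0.0 0.079 -0.004 0.0078 -0.0001
0.0 0.0 0.079 -0.0033 0.008 -0.0001
0.0 0.0 0.079 -0.0027 0.0083 -0.0001
0.0 0.0 0.079 -0.002 0.0085 -0.0001
0.0 0.0 0.079 -0.0014 0.0086 -0.0001
0.0 0.0 0.079 -0.0007 0.0087 -0.0001
0.0 0.0 0.079 -0.0 0.0087 -0.0001
0.0 0.0 0.079 0.0007 0.0087 -0.0001
0.0 0.0 0.079 0.0014 0.0086 -0.0001
0.0 0.0 0.079 0.002 0.0085 -0.0001
0.0 0.0 0.079 0.0027 0.0083 -0.0001
0.0 0.0 0.079 0.0033 0.008 -0.0001
0.0 0.0 0.079 0.0039 0.0078 -0.0001
0.0 0.0 0.079 0.0045 0.0074 -0.0001
0.0 0.0 0.079 0.0051 0.0071 -0.0001
0.0 0.0 0.079 0.0057 0.0066 -0.0001
0.0 0.0 0.079 0.0062 0.0062 -0.0001
```

Request:
{"api": "arm_command", "payload": {
  "targets": "0 0 0.157 0 0 0 0; 0 0 0.157 0 0 0 0; 0 0 0.157 0 0 0 0; 0 0 0.157 0 0 0 0; 0 0 0.157 0 0 0 0; 0 0 0.157 0 0 0 0; 0 0 0.157 0 0 0 0; 0 0 0.157 0 0 0 0; 0 0 0.157 0 0 0 0; 0 0 0.157 0 0 0 0"
}}

```text
time_s: 10.3
position: [519.6, 43.4, 119.9]
ee_rot: [-0.001, 0.73, 0.684, -0.002]
contact_force: [0.6, -0.5, -0.2]
finger_gap: 0.998
gripper_force: 0.0
```

Request:
{"api": "arm_command", "payload": {
  "targets": "0 0 0 0.02 0.017 0 0; 0 0 0 0.022 0.019 0 0; 0 0 0 0.022 0.019 0 0; 0 0 0 0.022 0.019 0 0; 0 0 0 0.022 0.019 0 0; 0 0 0 0.02 0.017 0 0; 0 0 0 0 0 0.015 0; 0 0 0 0 0 0.02 0; 0 0 0 0 0 0.02 0; 0 0 0 0 0 0.015 0"
}}

```text
time_s: 11.55
position: [636.9, 163.6, 49.2]
ee_rot: [-0.001, 0.728, 0.685, -0.002]
contact_force: [0.5, 0.2, 0.6]
finger_gap: 1.003
gripper_force: 0.0
```

```bash
python3 - <<'E'
from h import *
where();plan(64,112,36.7,0,4);p,_=cap('top','t4');probe(p)
A=cv2.resize(p[110:290,180:400],(792,594),interpolation=cv2.INTER_CUBIC);cv2.imwrite('pics/t4c.png',A[...,::-1])
E
```

```text
t 11.55 tr [ 61.3 109.4  49.2] tooly ang -0.0011 tilt [-0.0033 -0.0013] F [0.5 0.2 0.6] gap 1.003
t 11.55 rows 4
-0.001 0.0 -0.0 0.0007 0.0007 0.0031
-0.001 0.0 -0.0 0.0007 0.0007 0.0031
-0.001 0.0 -0.0 0.0007 0.0007 0.0031
-0.001 0.0 -0.0 0.0007 0.0007 0.0031
far edge n 25 x med 135.19 slope -0.0147
line n 55 y med -77.34 slope 0.0008 x -13.0 129.0
```

View pics/t4c.png

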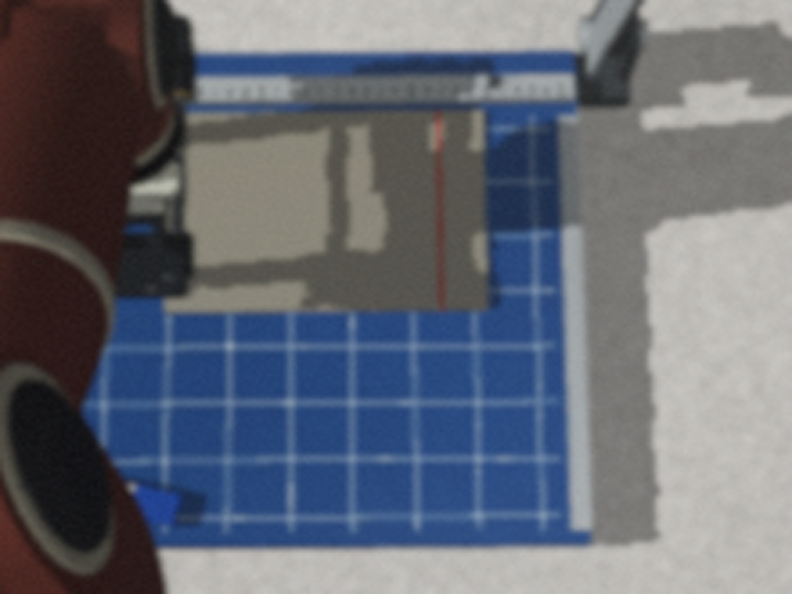

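The board is square, with the line at y≈−77 (needs −170). The +y end is at ~103, so I step left to y≈122 before lowering.

Request:
{"api": "arm_command", "payload": {
  "targets": "-0.003 0 0 0.006 0.001 0 0; 0 0 0 0.007 0.001 0 0; 0 0 0 0 0 0.005 0; 0 0 0 0 0 0.004 0; 0 0 0 0 0 0.0025 0; 0 0 0 0 0 0.001 0; 0 0 0 0 0 0 0; 0 0 0 0 0 0 0; 0 0 0 0 0 0 0; 0 0 0 0 0 0 0"
}}

```text
time_s: 12.85
position: [641.3, 177.6, 39.0]
ee_rot: [0.001, 0.728, 0.686, 0.001]
contact_force: [-0.5, 0.1, 0.3]
finger_gap: 1.002
gripper_force: 0.0
```

```bash
python3 -c "
from h import *
where()"
```

```text
t 12.85 tr [ 64.9 123.6  39. ] tooly ang 0.0 tilt [ 0.003  -0.0001] F [-0.5  0.1  0.3] gap 1.002
```

Request:
{"api": "arm_command", "payload": {
  "targets": "0 0 0 0 0 0.0015 0; 0 0 0 0 0 0.001 0; 0 0 0 -0.003 0 0 0; 0 0 0 -0.005 0 0 0; 0 0 0 -0.005 0 0 0; 0 0 0 -0.005 0 0 0; 0 0 0 -0.005 0 0 0; 0 0 0 -0.005 0 0 0; 0 0 0 -0.005 0 0 0; 0 0 0 -0.005 0 0 0"
}}

```text
time_s: 14.1
position: [639.0, 139.4, 36.5]
ee_rot: [0.001, 0.728, 0.686, 0.001]
contact_force: [0.2, 0.5, -0.1]
finger_gap: 1.0
gripper_force: 0.3
```

```bash
python3 -c "
from h import *
where();p,_=cap('top','t5');probe(p)"
```

```text
t 14.1 tr [64.9 85.3 36.5] tooly ang 0.0 tilt [ 0.003  -0.0001] F [ 0.2  0.5 -0.1] gap 1.0
far edge n 15 x med 134.15 slope -0.0194
line n 58 y med -103.66 slope 0.0002 x -11.0 128.0
```

Line at −103.7 with TCP at 85.3, so the target TCP is ≈ 19. Continue.

Request:
{"api": "arm_command", "payload": {
  "targets": "0 0 0 -0.006 0 0 0; 0 0 0 -0.006 0 0 0; 0 0 0 -0.006 0 0 0; 0 0 0 -0.006 0 0 0; 0 0 0 -0.006 0 0 0; 0 0 0 -0.006 0 0 0; 0 0 0 -0.006 0 0 0; 0 0 0 -0.006 0 0 0; 0 0 0 -0.005 0 0 0; 0 0 0 -0.003 0 0 0"
}}

```text
time_s: 15.4
position: [635.6, 83.2, 36.5]
ee_rot: [0.001, 0.728, 0.685, 0.001]
contact_force: [0.6, 0.9, 0.9]
finger_gap: 1.001
gripper_force: 0.3
```

```bash
python3 - <<'E'
from h import *
where();p,_=cap('top','t6');probe(p)
A=cv2.resize(p[110:290,180:400],(792,594),interpolation=cv2.INTER_CUBIC);cv2.imwrite('pics/t6c.png',A[...,::-1])
E
```

```text
t 15.4 tr [64.9 29.  36.5] tooly ang -0.0004 tilt [ 0.0029 -0.0004] F [0.6 0.9 0.9] gap 1.001
far edge n 13 x med 133.98 slope -0.0323
line n 58 y med -159.85 slope -0.0009 x -12.0 128.0
```

View pics/t6c.png

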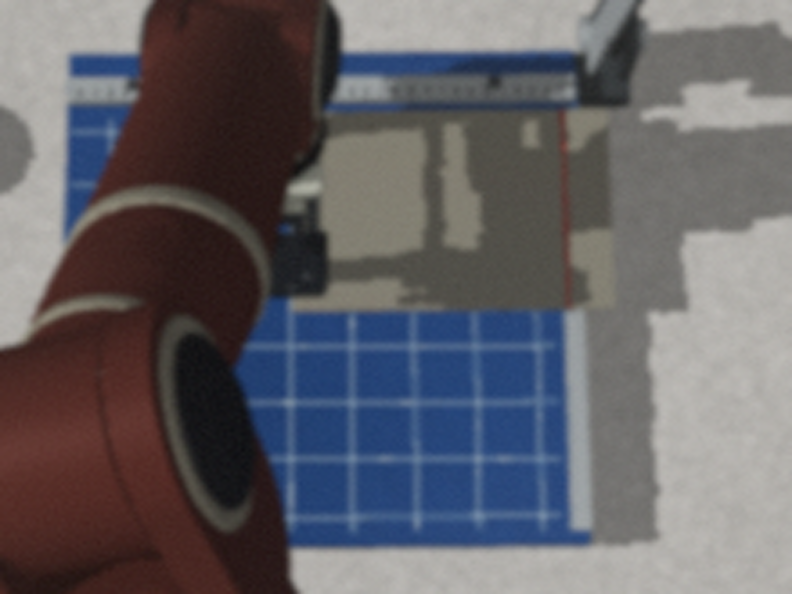

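The line is over the steel strip at y≈−160. Push ~8 mm, release, lift, turn for the +x push.

Request:
{"api": "arm_command", "payload": {
  "targets": "0 0 0 -0.003 0 0 0; 0 0 0 -0.003 0 0 0; 0 0 0 -0.002 0 0 0; 0 0 0 0 0 0 0; 0 0 0 0.004 0 0 0; 0 0 0 0.015 0 0 0; 0 0 0 0.01 0 -0.01 0; 0 0 0 0 0 -0.03 0; 0 0 0 0 0 -0.03 0; 0 0 0 0 0 -0.02 0"
}}

```text
time_s: 16.7
position: [637.4, 106.1, 128.8]
ee_rot: [0.002, 0.727, 0.686, 0.002]
contact_force: [-0.6, -0.2, -0.4]
finger_gap: 1.0
gripper_force: 0.0
```

```bash
python3 - <<'E'
from h import *
where();p,_=cap('top','t7');probe(p);plan(-45,-88,120,np.pi/2,10)
E
```

```text
t 16.7 tr [ 65.3  52.  128.8] tooly ang 0.0015 tilt [0.0057 0.0005] F [-0.6 -0.2 -0.4] gap 1.0
far edge n 13 x med 133.4 slope -0.03
line n 37 y med -168.14 slope -0.0005 x -14.0 128.0
t 16.75 rows 10
0.001 0.001 -0.157 -0.014 -0.0112 0.001
0.001 0.001 -0.157 -0.0121 -0.0133 0.001
0.001 0.001 -0.157 -0.0098 -0.015 0.001
0.001 0.001 -0.157 -0.0074 -0.0163 0.001
0.001 0.001 -0.157 -0.0047 -0.0173 0.001
0.001 0.001 -0.157 -0.002 -0.0178 0.001
0.001 0.001 -0.157 0.0008 -0.0179 0.0011
0.001 0.001 -0.157 0.0036 -0.0176 0.0011
0.001 0.001 -0.157 0.0063 -0.0168 0.0011
0.001 0.001 -0.157 0.0089 -0.0156 0.0011
```

Request:
{"api": "arm_command", "payload": {
  "targets": "0.001 0.001 -0.157 -0.014 -0.011 0.001 0; 0.001 0.001 -0.157 -0.012 -0.0135 0.001 0; 0.001 0.001 -0.157 -0.01 -0.015 0.001 0; 0.001 0.001 -0.157 -0.0075 -0.0165 0.001 0; 0.001 0.001 -0.157 -0.0045 -0.0175 0.001 0; 0 0 -0.157 -0.002 -0.018 0.001 0; 0 0 -0.157 0.001 -0.018 0.001 0; 0 0 -0.157 0.0035 -0.0175 0.001 0; 0 0 -0.157 0.0065 -0.017 0.001 0; 0 0 -0.157 0.009 -0.0155 0.001 0"
}}

```text
time_s: 18.0
position: [515.2, -28.4, 116.4]
ee_rot: [-0.001, 0.027, 1.0, 0.001]
contact_force: [0.5, -0.3, 0.6]
finger_gap: 0.998
gripper_force: 0.0
```

Request:
{"api": "arm_command", "payload": {
  "targets": "0 0 0 0 0 0.005 0; 0 0 0 0 0 0.01 0; 0 0 0 0 0 0.015 0; 0 0 0 0 0 0.02 0; 0 0 0 0 0 0.015 0; 0 0 0 0 0 0.005 0; 0 0 0 0 0 0.003 0; 0 0 0 0 0 0 0; 0 0 0 0 0 0 0; 0 0 0 0 0 0 0"
}}

```text
time_s: 19.25
position: [515.5, -28.4, 43.7]
ee_rot: [-0.001, 0.03, 1.0, 0.001]
contact_force: [0.1, 0.3, 0.9]
finger_gap: 1.0
gripper_force: 0.0
```

```bash
python3 - <<'E'
from h import *
where();p,_=cap('top','t8');plan(-30,-88,36.5,np.pi/2,2)
E
```

```text
t 19.25 tr [-48.4 -89.6  43.7] tooly ang 1.5699 tilt [-0.0023  0.0028] F [0.1 0.3 0.9] gap 1.0
t 19.3 rows 2
0.001 -0.001 -0.0 -0.0092 0.0008 0.0036
0.001 -0.001 -0.0 -0.0092 0.0008 0.0036
```

Request:
{"api": "arm_command", "payload": {
  "targets": "0.002 -0.002 0 0 0 0.004 0; 0 0 0 0 0 0.002 0; 0 0 0 0 0 0.001 0; 0 0 0 -0.006 0 0 0; 0 0 0 -0.006 0 0 0; 0 0 0 -0.005 0 0 0; 0 0 0 -0.004 0 0 0; 0 0 0 -0.003 0 0 0; 0 0 0 -0.003 0 0 0; 0 0 0 0 0 0 0"
}}

```text
time_s: 20.55
position: [542.2, -30.0, 36.2]
ee_rot: [-0.001, 0.03, 1.0, 0.0]
contact_force: [-0.6, 0.4, -0.3]
finger_gap: 0.999
gripper_force: 0.0
```

Request:
{"api": "arm_command", "payload": {
  "targets": "0 0 0 -0.001 0 0 0; 0 0 0 -0.001 0 0 0; 0 0 0 -0.001 0 0 0; 0 0 0 -0.001 0 0 0; 0 0 0 0 0 0 0; 0 0 0 0 0 0 0; 0 0 0 0 0 0 0; 0 0 0 0 0 0 0; 0 0 0 0 0 0 0; 0 0 0 0 0 0 0"
}}

```text
time_s: 21.8
position: [546.1, -30.2, 36.3]
ee_rot: [-0.001, 0.03, 1.0, 0.0]
contact_force: [0.4, -0.4, 0.0]
finger_gap: 1.0
gripper_force: 0.0
```

```bash
python3 - <<'E'
from h import *
where();p,_=cap('top','t9');probe(p)
E
```

```text
t 21.8 tr [-17.7 -89.6  36.3] tooly ang 1.57 tilt [-0.0013  0.0006] F [ 0.4 -0.4  0. ] gap 1.0
far edge n 1 x med 137.26 slope 5.7976h.py:69: RankWarning: Polyfit may be poorly conditioned
  if far: print('far edge n',len(far),'x med',np.median(f[:,0]).round(2),'slope',np.polyfit(f[:,1],f[:,0],1)[0].round(4))
```

No contact force yet; keep creeping.

Request:
{"api": "arm_command", "payload": {
  "targets": "0 0 0 -0.0005 0 0 0; 0 0 0 -0.0005 0 0 0; 0 0 0 -0.0005 0 0 0; 0 0 0 -0.0005 0 0 0; 0 0 0 0 0 0 0; 0 0 0 0 0 0 0; 0 0 0 0 0 0 0; 0 0 0 0 0 0 0; 0 0 0 0 0 0 0; 0 0 0 0 0 0 0"
}}

```text
time_s: 23.1
position: [547.1, -30.3, 36.1]
ee_rot: [-0.002, 0.03, 1.0, 0.0]
contact_force: [-6.1, 0.2, 2.9]
finger_gap: 1.0
gripper_force: 2.6
```

Request:
{"api": "arm_command", "payload": {
  "targets": "0 0 0 -0.0005 0 0 0; 0 0 0 -0.0005 0 0 0; 0 0 0 0 0 0 0; 0 0 0 0 0 0 0; 0 0 0 0 0 0 0; 0 0 0 0 0 0 0; 0 0 0 0 0 0 0; 0 0 0 0 0 0 0; 0 0 0 0 0 0 0; 0 0 0 0 0 0 0"
}}

```text
time_s: 24.35
position: [547.2, -30.3, 36.1]
ee_rot: [-0.003, 0.03, 1.0, 0.0]
contact_force: [-6.4, 0.5, 4.8]
finger_gap: 0.998
gripper_force: 3.3
```

The board is seated against the fence (6 N). Back off, lift and return to the +y side for the fine y push.

Request:
{"api": "arm_command", "payload": {
  "targets": "0 0 0 0.003 0 0 0; 0 0 0 0.01 0 0 0; 0 0 0 0.015 0 0 0; 0 0 0 0 0 -0.015 0; 0 0 0 0 0 -0.03 0; 0 0 0 0 0 -0.03 0; 0 0 0 0 0 -0.01 0; 0 0 0 0 0 0 0; 0 0 0 0 0 0 0; 0 0 0 0 0 0 0"
}}

```text
time_s: 25.6
position: [520.7, -28.8, 120.3]
ee_rot: [-0.002, 0.03, 1.0, 0.0]
contact_force: [-0.1, 0.1, -0.3]
finger_gap: 1.001
gripper_force: 0.0
```

```bash
python3 - <<'E'
from h import *
where();p,_=cap('top','t10');plan(64,50,115,0,10)
E
```

```text
t 25.6 tr [-43.2 -89.6 120.3] tooly ang 1.5701 tilt [-0.0034  0.0008] F [-0.1  0.1 -0.3] gap 1.001
t 25.65 rows 10
-0.0 -0.0 0.157 -0.0107 0.014 0.0005
-0.0 -0.0 0.157 -0.0084 0.0155 0.0005
-0.0 -0.0 0.157 -0.0059 0.0166 0.0005
-0.0 -0.0 0.157 -0.0032 0.0173 0.0005
-0.0 -0.0 0.157 -0.0005 0.0176 0.0005
-0.0 -0.0 0.157 0.0023 0.0174 0.0005
-0.0 -0.0 0.157 0.005 0.0169 0.0005
-0.0 -0.0 0.157 0.0076 0.0159 0.0005
-0.0 -0.0 0.157 0.01 0.0145 0.0005
-0.0 -0.0 0.157 0.0121 0.0128 0.0005
```

Request:
{"api": "arm_command", "payload": {
  "targets": "0 0 0.157 -0.0105 0.014 0 0; 0 0 0.157 -0.0085 0.0155 0 0; 0 0 0.157 -0.006 0.0165 0 0; 0 0 0.157 -0.003 0.0175 0 0; 0 0 0.157 -0.0005 0.0175 0 0; 0 0 0.157 0.0025 0.0175 0 0; 0 0 0.157 0.005 0.017 0 0; 0 0 0.157 0.0075 0.016 0 0; 0 0 0.157 0.01 0.0145 0 0; 0 0 0.157 0.012 0.013 0 0"
}}

```text
time_s: 26.9
position: [636.8, 105.0, 120.3]
ee_rot: [-0.001, 0.73, 0.684, -0.001]
contact_force: [0.2, -0.2, 0.0]
finger_gap: 1.001
gripper_force: 0.0
```

```bash
python3 - <<'E'
from h import *
where();p,_=cap('top','t11');probe(p);plan(64,50,37,0,4)
A=cv2.resize(p[110:290,180:400],(792,594),interpolation=cv2.INTER_CUBIC);cv2.imwrite('pics/t11c.png',A[...,::-1])
E
```

```text
t 26.9 tr [ 64.7  50.9 120.3] tooly ang -0.0048 tilt [-0.0029  0.0004] F [ 0.2 -0.2  0. ] gap 1.001
far edge n 1 x med 137.45 slope 5.8056
line n 53 y med -168.02 slope 0.0007 x -7.0 128.0
t 26.95 rows 4
-0.0 -0.001 -0.001 -0.0011 -0.0005 0.0208
-0.0 -0.001 -0.001 -0.0011 -0.0005 0.0208
-0.0 -0.001 -0.001 -0.0011 -0.0005 0.0208
-0.0 -0.001 -0.001 -0.0011 -0.0005 0.0208h.py:69: RankWarning: Polyfit may be poorly conditioned
  if far: print('far edge n',len(far),'x med',np.median(f[:,0]).round(2),'slope',np.polyfit(f[:,1],f[:,0],1)[0].round(4))
```

View pics/t11c.png

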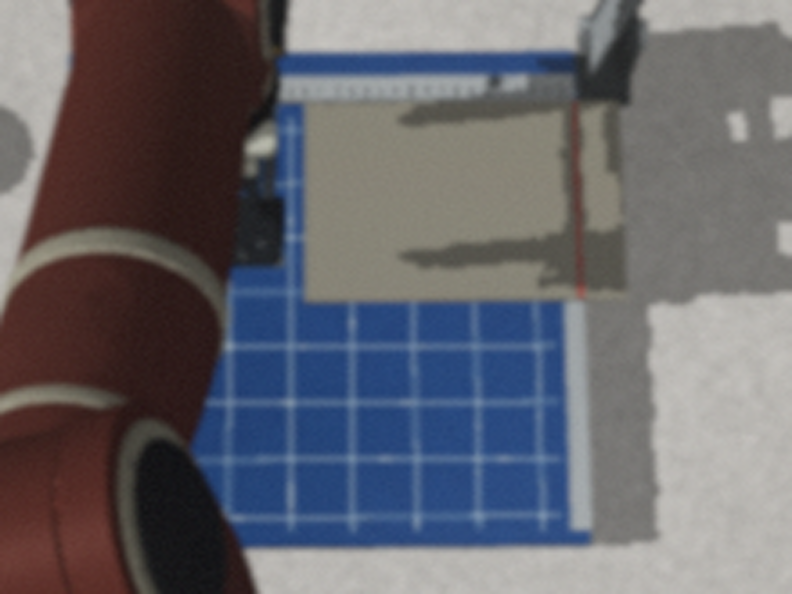

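The board is flush with the fence along its length. The line is at −168.0 against the edge at −170.2, so ~2.2 mm to go; the TCP must end near 18.7. Lower and approach.

Request:
{"api": "arm_command", "payload": {
  "targets": "0 -0.003 -0.005 -0.002 0 0.02 0; 0 0 0 0 0 0.02 0; 0 0 0 0 0 0.02 0; 0 0 0 0 0 0.012 0; 0 0 0 0 0 0.007 0; 0 0 0 0 0 0.003 0; 0 0 0 -0.005 0 0 0; 0 0 0 -0.006 0 0 0; 0 0 0 -0.006 0 0 0; 0 0 0 0 0 0 0"
}}

```text
time_s: 28.2
position: [635.9, 84.0, 39.6]
ee_rot: [0.001, 0.727, 0.687, -0.001]
contact_force: [0.1, -0.3, 0.9]
finger_gap: 0.998
gripper_force: 0.0
```

```bash
python3 - <<'E'
from h import *
where()
E
```

```text
t 28.2 tr [65.1 29.8 39.6] tooly ang 0.0033 tilt [-0.0011 -0.0029] F [ 0.1 -0.3  0.9] gap 0.998
```

Request:
{"api": "arm_command", "payload": {
  "targets": "0 0 0.003 0 0 0.002 0; 0 0 0 0 0 0.001 0; 0 0 0 0 0 0 0; 0 0 0 -0.002 0 0 0; 0 0 0 -0.002 0 0 0; 0 0 0 -0.002 0 0 0; 0 0 0 -0.002 0 0 0; 0 0 0 -0.002 0 0 0; 0 0 0 0 0 0 0; 0 0 0 0 0 0 0"
}}

```text
time_s: 29.45
position: [635.1, 75.3, 36.3]
ee_rot: [0.0, 0.727, 0.686, -0.001]
contact_force: [-0.4, -0.5, -0.7]
finger_gap: 1.002
gripper_force: 0.0
```

```bash
python3 - <<'E'
from h import *
where();p,_=cap('top','t12');probe(p)
E
```

```text
t 29.45 tr [64.9 21.2 36.3] tooly ang 0.0021 tilt [-0.0015 -0.0023] F [-0.4 -0.5 -0.7] gap 1.002
line n 56 y med -168.54 slope 0.0006 x -7.0 128.0
```

Request:
{"api": "arm_command", "payload": {
  "targets": "0 0 0.002 -0.0005 0 0 0; 0 0 0 -0.0005 0 0 0; 0 0 0 -0.0005 0 0 0; 0 0 0 0 0 0 0; 0 0 0 0 0 0 0; 0 0 0 0 0 0 0; 0 0 0 0 0 0 0; 0 0 0 0 0 0 0; 0 0 0 0 0 0 0; 0 0 0 0 0 0 0"
}}

```text
time_s: 30.75
position: [635.0, 73.8, 36.3]
ee_rot: [0.0, 0.728, 0.686, -0.001]
contact_force: [-0.1, 0.6, 0.4]
finger_gap: 1.0
gripper_force: 0.3
```

```bash
python3 - <<'E'
from h import *
where();p,_=cap('top','t13');probe(p)
o,y,R=T();a=cv2.GaussianBlur(p,(3,3),0).astype(float)
# steel outer/inner edge at unoccluded rows near the board
for nm,z,th in(('out',0,112),):
    e=[]
    for v in range(208,262,2):
        s=a[v,334:354,0];k=[x for x in cross(s,112) if s[int(x)]>112]
        if k:e.append((334+k[0],v))
    w=(onplane('top',e,35)[:,:2]-o)@R;c=np.polyfit(w[:,0],w[:,1],1);print('edge y med',np.median(w[:,1]),'at x=66',np.polyval(c,66),c[0])
b=a[...,2]-a[...,0];e=[(330+k[0],v) for v in range(208,262,2) for k in [cross(b[v,330:346],30)] if len(k)]
w=(onplane('top',e,35)[:,:2]-o)@R;c=np.polyfit(w[:,0],w[:,1],1);print('inner',np.median(w[:,1]),np.polyval(c,66))
E
```

```text
t 30.75 tr [64.8 19.6 36.3] tooly ang 0.0001 tilt [-0.0016 -0.0024] F [-0.1  0.6  0.4] gap 1.0
line n 55 y med -169.42 slope -0.003 x -5.0 128.0
edge y med -185.5536862779098 at x=66 81.97734553217987 2.6477907374414356
inner -157.99046799313206 -158.2816829041649<stdin>:10: RankWarning: Polyfit may be poorly conditioned
```

0.6 mm more, then release and withdraw to look.

Request:
{"api": "arm_command", "payload": {
  "targets": "0 0 0 -0.0006 0 0 0; 0 0 0 0 0 0 0; 0 0 0 0 0 0 0; 0 0 0 0 0 0 0; 0 0 0 0.004 0 0 0; 0 0 0 0.012 0 0 0; 0 0 0 0.015 0 0 0; 0 0 0 0 0 -0.02 0; 0 0 0 0 0 -0.03 0; 0 0 0 0 0 -0.03 0"
}}

```text
time_s: 32.05
position: [637.4, 104.0, 118.6]
ee_rot: [0.001, 0.728, 0.686, -0.001]
contact_force: [-0.0, -0.6, -0.4]
finger_gap: 1.0
gripper_force: 0.0
```

Request:
{"api": "arm_command", "payload": {
  "targets": "0 0 0 0 0 -0.03 0; 0 0 0 0 0 -0.03 0; 0 0 0 0.03 -0.02 -0.02 0; 0 0 0 0.04 -0.03 0 0; 0 0 0 0.04 -0.03 0 0; 0 0 0 0.04 -0.03 0 0; 0 0 0 0.04 -0.03 0 0; 0 0 0 0.02 -0.02 0 0; 0 0 0 0 0 0 0; 0 0 0 0 0 0 0"
}}

```text
time_s: 33.3
position: [491.5, 321.8, 197.0]
ee_rot: [0.001, 0.729, 0.685, -0.001]
contact_force: [0.9, -0.7, -0.0]
finger_gap: 1.0
gripper_force: 0.0
```

```bash
python3 - <<'E'
from h import *
where();p,_=cap('top','t14');probe(p);s,_=cap('side','s14')
o,y,R=T();a=cv2.GaussianBlur(p,(3,3),0).astype(float);b=a[...,2]-a[...,0]
# near long side: slope and x (expect -8)
e=[(u,190+k[0]) for u in range(272,332,2) for k in [cross(b[190:206,u],22)] if len(k)]
w=(onplane('top',e,39)[:,:2]-o)@R;print('near side',len(e),np.median(w[:,0]),np.polyfit(w[:,1],w[:,0],1)[0])
A=cv2.resize(p[110:220,240:380],(760,597),interpolation=cv2.INTER_CUBIC);cv2.imwrite('pics/t14c.png',A[...,::-1])
B=cv2.resize(s[150:270,240:400],(800,600),interpolation=cv2.INTER_CUBIC);cv2.imwrite('pics/s14c.png',B[...,::-1])
E
```

```text
t 33.3 tr [-93.3 258.5 197. ] tooly ang -0.0026 tilt [ 0.0008 -0.0031] F [ 0.9 -0.7 -0. ] gap 1.0
line n 37 y med -170.23 slope -0.0028 x -7.0 128.0
near side 29 -9.25107127037148 -0.00048107935679475675
```

View pics/t14c.png

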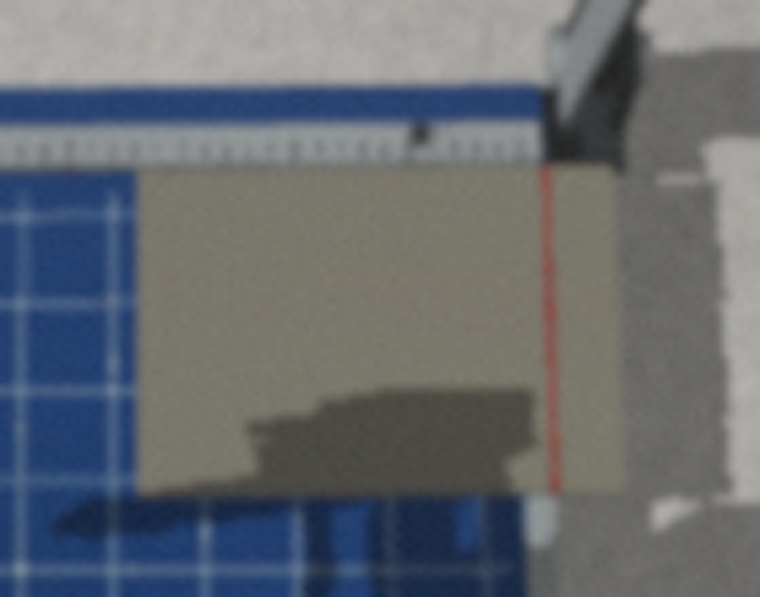

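View pics/s14c.png

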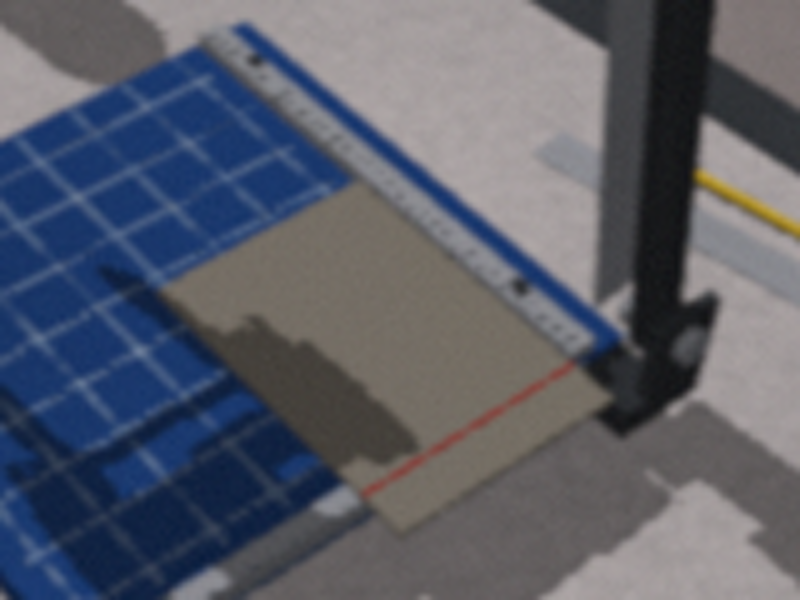

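The line ends right at the edge and the board lies along the fence. One check from saved images: did the final y push shift the board off the fence?

```bash
python3 - <<'E'
from h import *
o,y,R=T()
for t in('t11','t13','t14'):
    p=np.load(t+'.npz')['p'];a=cv2.GaussianBlur(p,(3,3),0).astype(float);b=a[...,2]-a[...,0]
    e=[(u,190+k[0]) for u in range(272,332,2) for k in [cross(b[190:206,u],22)] if len(k)]
    w=(onplane('top',e,39)[:,:2]-o)@R;c=np.polyfit(w[:,1],w[:,0],1);print(t,len(e),np.median(w[:,0]).round(2),c[0].round(4))
p,_=cap('top','t15');probe(p)
for v in range(136,148):print(v,[tuple(map(int,p[v,u])) for u in (220,270,290,310,330)])
E
```

```text
t11 29 -8.08 0.0012
t13 27 -8.24 0.0091
t14 29 -9.25 -0.0005
line n 40 y med -170.25 slope -0.0028 x -7.0 128.0
136 [(134, 137, 140), (145, 148, 150), (139, 142, 144), (134, 137, 139), (137, 140, 141)]
137 [(132, 137, 139), (144, 149, 149), (132, 137, 138), (126, 130, 131), (136, 141, 141)]
138 [(135, 139, 141), (142, 146, 146), (134, 139, 140), (123, 126, 128), (130, 134, 135)]
139 [(133, 139, 139), (133, 137, 137), (128, 132, 132), (123, 126, 126), (121, 125, 124)]
140 [(114, 118, 122), (116, 116, 117), (118, 118, 116), (116, 118, 114), (116, 116, 111)]
141 [(83, 91, 106), (113, 113, 106), (118, 116, 107), (118, 117, 107), (119, 117, 107)]
142 [(54, 73, 105), (120, 117, 106), (120, 117, 106), (123, 121, 110), (122, 119, 107)]
143 [(42, 67, 112), (123, 119, 109), (121, 119, 107), (122, 119, 106), (124, 122, 108)]
144 [(36, 64, 113), (123, 121, 109), (124, 121, 109), (122, 118, 108), (121, 119, 106)]
145 [(38, 64, 116), (124, 120, 109), (121, 118, 108), (122, 120, 108), (122, 118, 106)]
146 [(39, 68, 117), (122, 120, 108), (123, 120, 109), (123, 121, 108), (123, 119, 107)]
147 [(38, 66, 113), (123, 120, 110), (122, 118, 106), (125, 121, 109), (122, 118, 106)]
```

The fine push may have opened the −y end by ~0.7 mm (line slope +0.0007 → −0.0028). There is time left, so I'll re-seat it with one gentle +x push.

```bash
python3 - <<'E'
from h import *
plan(-45,-90,130,np.pi/2,10)
E
```

```text
t 33.45 rows 10
-0.0 0.0 -0.157 -0.0348 0.005 0.0067
-0.0 0.0 -0.157 -0.0351 -0.0006 0.0067
-0.0 0.0 -0.157 -0.0346 -0.0061 0.0067
-0.0 0.0 -0.157 -0.0332 -0.0114 0.0067
-0.0 0.0 -0.157 -0.031 -0.0165 0.0067
-0.0 0.0 -0.157 -0.0281 -0.0212 0.0067
-0.0 0.0 -0.157 -0.0244 -0.0253 0.0067
-0.0 0.0 -0.157 -0.0201 -0.0288 0.0067
-0.0 0.0 -0.157 -0.0154 -0.0316 0.0067
-0.0 0.0 -0.157 -0.0102 -0.0336 0.0066
```

Request:
{"api": "arm_command", "payload": {
  "targets": "0 0 -0.157 -0.035 0.005 0.0065 0; 0 0 -0.157 -0.035 -0.0005 0.0065 0; 0 0 -0.157 -0.0345 -0.006 0.0065 0; 0 0 -0.157 -0.033 -0.0115 0.0065 0; 0 0 -0.157 -0.031 -0.0165 0.0065 0; 0 0 -0.157 -0.028 -0.021 0.0065 0; 0 0 -0.157 -0.0245 -0.0255 0.0065 0; 0 0 -0.157 -0.02 -0.029 0.0065 0; 0 0 -0.157 -0.0155 -0.0315 0.0065 0; 0 0 -0.157 -0.01 -0.0335 0.0065 0"
}}

```text
time_s: 34.7
position: [517.7, -29.4, 131.6]
ee_rot: [-0.0, 0.029, 1.0, -0.002]
contact_force: [-0.5, -0.5, 0.7]
finger_gap: 1.001
gripper_force: 0.0
```

Request:
{"api": "arm_command", "payload": {
  "targets": "0 0 0 0 0 0 0; 0 0 0 0 0 0.01 0; 0 0 0 0 0 0.015 0; 0 0 0 0 0 0.02 0; 0 0 0 0 0 0.02 0; 0 0 0 0 0 0.012 0; 0 0 0 0 0 0.005 0; 0 0 0 0 0 0 0; 0 0 0 0 0 0 0; 0 0 0 0 0 0 0"
}}

```text
time_s: 35.95
position: [517.7, -26.7, 50.3]
ee_rot: [-0.0, 0.03, 1.0, -0.001]
contact_force: [-0.2, 0.4, -0.3]
finger_gap: 0.999
gripper_force: 0.0
```

```bash
python3 - <<'E'
from h import *
where();plan(-35,-90,36.5,np.pi/2,1)
E
```

```text
t 35.95 tr [-46.2 -87.7  50.3] tooly ang 1.5699 tilt [-0.0003 -0.0023] F [-0.2  0.4 -0.3] gap 0.999
t 35.95 rows 1
-0.002 -0.0 -0.001 -0.0112 -0.0022 0.0138
```

Request:
{"api": "arm_command", "payload": {
  "targets": "0 0 0 0 -0.002 0.006 0; -0.002 0 0 0 0 0.005 0; 0 0 0 0 0 0.0025 0; 0 0 0 0 0 0 0; 0 0 0 -0.006 0 0 0; 0 0 0 -0.006 0 0 0; 0 0 0 -0.005 0 0 0; 0 0 0 -0.004 0 0 0; 0 0 0 -0.003 0 0 0; 0 0 0 -0.002 0 0 0"
}}

```text
time_s: 37.2
position: [543.2, -30.2, 36.2]
ee_rot: [-0.001, 0.03, 1.0, -0.0]
contact_force: [-0.4, 0.2, 0.4]
finger_gap: 0.997
gripper_force: 0.0
```

Request:
{"api": "arm_command", "payload": {
  "targets": "0 0 0 -0.001 0 0 0; 0 0 0 -0.001 0 0 0; 0 0 0 -0.0005 0 0 0; 0 0 0 -0.0005 0 0 0; 0 0 0 -0.0005 0 0 0; 0 0 0 -0.0005 0 0 0; 0 0 0 0 0 0 0; 0 0 0 0 0 0 0; 0 0 0 0 0 0 0; 0 0 0 0 0 0 0"
}}

```text
time_s: 38.45
position: [547.0, -30.5, 36.1]
ee_rot: [-0.001, 0.03, 1.0, -0.0]
contact_force: [-1.5, -1.0, 0.7]
finger_gap: 0.998
gripper_force: 0.3
```

```bash
python3 - <<'E'
from h import *
where()
E
```

```text
t 38.45 tr [-16.8 -89.8  36.1] tooly ang 1.5699 tilt [-0.0018 -0.0003] F [-1.5 -1.   0.7] gap 0.998
```

Contact just starting; press slightly to about 6–10 N as before, then withdraw straight back.

Request:
{"api": "arm_command", "payload": {
  "targets": "0 0 0 -0.0005 0 0 0; 0 0 0 -0.0005 0 0 0; 0 0 0 -0.0003 0 0 0; 0 0 0 0 0 0 0; 0 0 0 0 0 0 0; 0 0 0 0 0 0 0; 0 0 0 0 0 0 0; 0 0 0 0 0 0 0; 0 0 0 0 0 0 0; 0 0 0 0 0 0 0"
}}

```text
time_s: 39.7
position: [547.1, -30.5, 36.0]
ee_rot: [-0.002, 0.03, 1.0, -0.0]
contact_force: [-6.1, 0.6, 4.1]
finger_gap: 0.999
gripper_force: 2.6
```

Request:
{"api": "arm_command", "payload": {
  "targets": "0 0 0 0.003 0 0 0; 0 0 0 0.01 0 0 0; 0 0 0 0.015 0 0 0; 0 0 0 0 0 -0.015 0; 0 0 0 0 0 -0.03 0; 0 0 0 0 0 -0.04 0; 0 0 0 -0.01 0.04 -0.03 0; 0 0 0 0 0.05 -0.01 0; 0 0 0 0 0.05 0 0; 0 0 0 0 0.05 0 0"
}}

```text
time_s: 40.95
position: [543.8, 162.2, 163.1]
ee_rot: [0.002, 0.03, 1.0, 0.001]
contact_force: [0.5, -0.9, -0.7]
finger_gap: 0.999
gripper_force: 0.0
```

Request:
{"api": "arm_command", "payload": {
  "targets": "0 0 0 0 0.05 0 0; 0 0 0 0 0.05 0 0; 0 0 0 0 0.04 0 0; 0 0 0 0 0.03 0 0; 0 0 0 0 0 0 0; 0 0 0 0 0 0 0; 0 0 0 0 0 0 0; 0 0 0 0 0 0 0; 0 0 0 0 0 0 0; 0 0 0 0 0 0 0"
}}

```text
time_s: 42.2
position: [552.5, 329.7, 161.1]
ee_rot: [-0.001, 0.03, 1.0, -0.0]
contact_force: [0.9, 0.9, 0.3]
finger_gap: 1.004
gripper_force: 0.0
```

```bash
python3 - <<'E'
from h import *
where();p,_=cap('top','t16');probe(p);s,_=cap('side','s16')
A=cv2.resize(p[100:290,180:400],(792,594),interpolation=cv2.INTER_CUBIC);cv2.imwrite('pics/t16c.png',A[...,::-1])
o,y,R=T();a=cv2.GaussianBlur(p,(3,3),0).astype(float);b=a[...,2]-a[...,0]
e=[(u,190+k[0]) for u in range(272,332,2) for k in [cross(b[190:206,u],22)] if len(k)]
w=(onplane('top',e,39)[:,:2]-o)@R;print('near',len(e),np.median(w[:,0]).round(2),np.polyfit(w[:,1],w[:,0],1)[0].round(4))
E
```

```text
t 42.2 tr [-32.9 270.1 161.1] tooly ang 1.5698 tilt [-0.0015 -0.0003] F [0.9 0.9 0.3] gap 1.004
line n 36 y med -170.17 slope -0.0023 x -7.0 128.0
near 26 -9.15 0.0042
```

View pics/t16c.png

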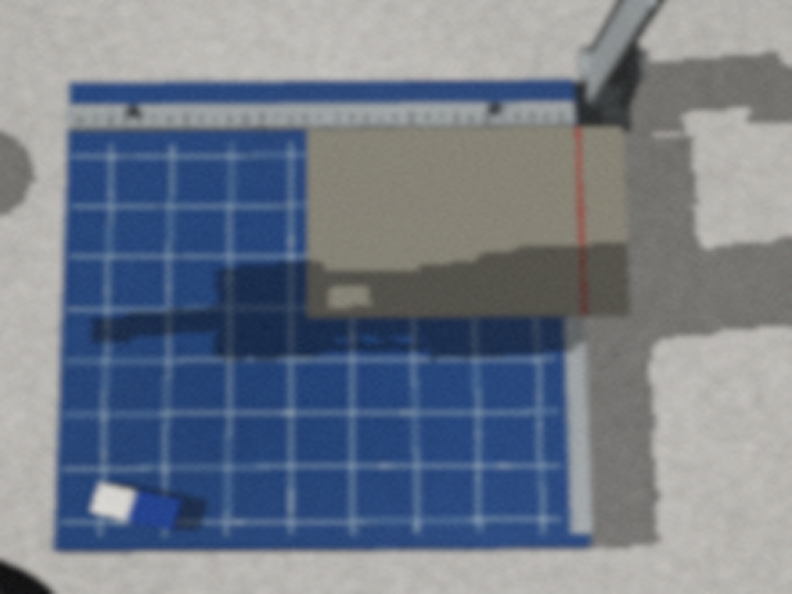

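The final view shows the board flush along the fence. The red line meets the strip's outer edge at about crop (580–586, 315), measured at y −170.2 against −170.1. The eraser is where it was and the arm is clear. Handing in.

```bash
python3 -c "
from station import close_job
print(close_job())"
```

```text
the job is handed in; nothing more can be done
None
```

The job is handed in: the board lies against the fence, seated with a light 6 N push. By camera the red trim line is within about 0.5 mm of the cutting edge. The robot touches nothing and I moved none of the bystander objects. It took 42 s of the 67 s allowed, and the hand-in returned no verdict.

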